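# Fit the drill guide and set the clamp thumbscrew

## Task

Drop the dark wooden drill guide onto the two pegs of the doweling jig until it is fully down on the jig's base, and let go of it. Then turn the jig's red thumbscrew clockwise (seen from above) until it seats hard, back it off a quarter turn, and finish with the thumbscrew still gripped there so I can lock it; leave the other things on the bench where they are.

Things in the scene. Friction and masses are not known exactly. Their poses are not given: they have to be found in the camera images.
- jig: Doweling jig, fixed to the bench: plywood base 120 (x) by 280 (y) by 18 mm thick; origin at the centre of its underside. On its centre line: two upright steel pegs, 10 mm thick with tapered tips, 30 mm tall above the base, at y = +33 and +97 mm; at y = -85 mm a blue block 60 x 56 x 20 mm carrying the thumbscrew; between them a small aluminium jaw, 29 mm tall, that the thumbscrew drives.
- seat (a point): Point on the top face of the jig's base (18 mm above the bench), midway between the pegs, which stand 32 mm either way along this point's y (axes as the jig's). The guide's origin comes here, its y along this y (either way round), when fully home. The jaw always stops about 1 mm short of a guide seated here.
- guide: Loose dark wooden drill guide: block 50 mm (x) by 100 mm (y) by 45 mm tall, 0.13 to 0.25 kg, flat on the bench at the start; origin at the centre of its underside. Vertical through holes of 12 mm diameter (3 mm chamfers) at y = -32 and +32 mm take the pegs; a brass bush marks the middle of its top. Same either way round. Grip it across the 50 mm width.
- thumbscrew (a joint): Angle of the thumbscrew, rad; grows as it turns clockwise seen from above; 0 is slack, 3.0 is seated against a hard stop. It starts 0.45 to 1.35 rad short of seated, turns about a vertical axis against 0.08 N m of friction, stays where it is left, and does not rise or sink.
- thumbscrew_grip (a point): Point on the thumbscrew's vertical axis, 66 mm above the bench, within its red upright bar grip: 46 mm long (this point's x), 12 mm thick (this point's y: pinch it along this), from 48 to 80 mm above the bench. Under the bar is a brass collar 38 mm across, top at 48 mm. The point turns with the thumbscrew.
- bowl: Bystander: loose turned wooden bowl, 132 mm across, 58 mm tall; origin at the centre of its underside.
- finial: Bystander: loose pale turned finial, 56 mm across its foot, 107 mm tall, standing; origin at the centre of its foot.
- mallet: Bystander: hammer lying flat; origin under its middle, x along the handle to the head.
- driver: Bystander: screwdriver lying flat; origin under its middle, x along it to the tip.
- sanding_block: Bystander: loose brick-red sanding block 110 x 50 x 32 mm; origin at the centre of its underside.
- glue: Bystander: loose glue jar with orange cap, 60 mm diameter, 85 mm tall; origin at the centre of its underside.
- brush: Bystander: brush lying flat; origin under its middle, x along the handle to the bristles.

How it is judged:
By the outcome, as a careful person would: the job done as asked, in the order asked, and still so for the second after the job is handed in, while the arm keeps its last pose, push and grip.
It also fails if it takes over 64 s, if anything falls off the work surface, if the arm or the gripper's body presses on something with over 40 N, if the wrist force passes 120 N, or if a joint passes its speed limit or range.

## Robot

A 6-joint arm with a two-finger parallel gripper is mounted at the origin on the work surface. World frame = base frame: x ahead of the robot, y to its left, z up, the work surface at z = 0. Lengths are in m, angles in rad, forces in N, time in s.
With the tool pointing down it reaches from about 0.25 to 0.8 m from the base axis. Payload 8.5 kg.
Tool frame: the origin (TCP) lies midway between the tips of the shut fingers; the grasp point (between the pads) lies 19 mm behind it; z points along the fingers, y is the line along which they close (so a half turn about z gives the same grasp; the last joint's range is limited). The gripper opens to 85 mm and grips with 20 to 120 N. Pads are 22 mm wide; open, the fingers measure 114 mm over their backs; the gripper's body (76 mm by 85 mm) begins 54 mm behind the grasp point. The pads swing forward as they close: fully open they stand 13 mm farther back than shut.
Start: joints at [1.35, 0.238, -0.013, 1.319, 0, 1.571], TCP at [0.115, 0.512, 0.231] pointing down, gripper open.
Joint ranges: [-2.66, 2.66], [-1.03, 1.9], [-1.14, 1.46], [-1.82, 2.27], [-1.45, 1.34], [-3.14, 3.14]. Speed limits (rad/s): [2.22, 2.22, 2.79, 3.14, 3.14, 3.14].

## Interface

Orientations are given as a unit quaternion [x, y, z, w].
In Python, from plant import arm gives the robot as it stands.
- The arm moves only by the shell command python3 nudge.py 'ROWS' [OPENING]. ROWS is rows parted by semicolons, their numbers by spaces, 1 to 20 of them, each of 6 numbers: dx, dy, dz in m, then a rotation vector rx, ry, rz in rad; each row is the pose to reach, as a shift and turn from the pose commanded when the command began, along the tool's axes at that moment; what a row does not reach only later rows make up. A row lasts 1/12 s, in which the tool goes at most 0.0417 m and 0.125 rad, less where a joint would pass 70% of its speed; a pose out of reach is approached as far as the arm can. OPENING is the finger opening in m, set as the command begins (- or left out keeps the last). The fingers move at their own pace and stop on an object; the grip force is fixed at half the most. Time passes only in rows, so rows that do not move let the fingers close. It prints the time, the measured TCP pose, the force, the opening and the grip force at its end.
- arm.sense(): the state, without advancing time (a new reading comes with each control period).
- arm.capture(name): name is "scene" or "top" or "wrist"; returns a dict with "img" (480x640x3 uint8, blue, green, red), "depth" (480x640 float32, m along the optical axis (not along the pixel's ray), 0 where there is no reading), "intrinsics" (3x3 intrinsics, pixels), "k1" (the pictures are not rectified: a ray, as slopes to the right and down, at radius r is drawn at 1 + k1 r^2 times it, then the intrinsics apply), "R" (3x3) and "t" (3): a world point X has camera coordinates R X + t; the wrist camera has in their place "tool_from_camera" (4x4, takes a point from camera to tool coordinates, whose origin is the TCP and whose axes are the flange's). Camera axes: x right, y down, z forward; pixel columns grow to the right and rows downward; lengths in m; the calibration is good to about 2 mm. A picture is of the moment at which its call begins: read the wrist's pose just before it.
- arm.finish_job(): hands the job in; it is judged then, once.
The state is a dict: "t": time; "joints": joint angles; "qd": joint speeds; "effort": joint torques, N m; "tool_pos": TCP position; "tcp_rot": TCP orientation; "force": force on the tool from outside, world axes, zero at the start; "wrist_torque": the same for the moment, N m; "width": finger opening in m; "finger_force": force on a finger pad.
Only numpy, scipy, OpenCV 4.12 (cv2) and the standard library are available. Lean on these libraries where they do the work, as an engineer would, in place of code of your own. Each camera call takes 0.05 s, during which the arm holds its last target. There are 200 camera calls.

## Working session

There is one attempt and no reset: what is moved stays moved. The work goes in short steps, Python scripts to look and compute and a shell command to move; the robot and the scene stay as the last step left them, time stands still between calls to the robot, and variables do not carry over. Pictures are saved under pics/ and viewed, at most 10 in all, crops included, and the job is handed in when it is done.

```bash
ls; mkdir -p pics; python3 - <<'E'
from plant import arm
import cv2,numpy as np
for n in ("scene","top"):
    c=arm.capture(n); cv2.imwrite(f"pics/{n}0.png",c["img"]); np.savez(f"{n}0.npz",**c)
    print(n,c["intrinsics"].tolist() if hasattr(c["intrinsics"],'tolist') else c["intrinsics"],c["k1"],c["R"],c["t"])
s=arm.sense();print(s)
E
```

```text
nudge.py
pics
plant.py
  5 nudge.py
  3 plant.py
  8 total
scene [[524.2909782621482, 0.0, 326.94060336507596], [0.0, 524.2909782621482, 252.49520839472265], [0.0, 0.0, 1.0]] -0.04230452212453953 [[ 0.71319366  0.70088793  0.01053163]
 [ 0.36770637 -0.36128655 -0.85689209]
 [-0.59678038  0.61500255 -0.51538824]] [-0.40741816 -0.12477695  1.70795925]
top [[434.84931758433527, 0.0, 320.1876724027729], [0.0, 434.84931758433527, 245.18238282289568], [0.0, 0.0, 1.0]] -0.0044362823135881855 [[ 0.01590941 -0.99984797 -0.00713619]
 [-0.98107315 -0.01423236 -0.19311374]
 [ 0.19298282  0.01007345 -0.98115042]] [0.00262509 0.54859325 1.17090039]
{'t': 0.1, 'joints': array([ 1.34996467e+00,  2.38736999e-01, -1.41621636e-02,  1.31921067e+00,
       -1.19504803e-05,  1.57082281e+00]), 'qd': array([ 0.00073584, -0.00109923,  0.00310512,  0.0005568 , -0.00114407,
       -0.00103885]), 'effort': array([ 1.32357427e-04, -5.39718997e+01,  3.47000456e+01,  1.33643945e-02,
        4.75032050e-05,  2.16404452e-06]), 'tool_pos': array([0.1149182 , 0.51188469, 0.23073645]), 'tcp_rot': array([ 1.10204737e-01,  9.93908690e-01, -6.53412114e-04, -6.64210767e-05]), 'force': array([-0.39449394, -0.35883939,  0.63843572]), 'wrist_torque': array([-0.02701285,  0.01722836, -0.03730856]), 'finger_force': 0.0, 'width': 0.0851967672175854}
```
View pics/scene0.png

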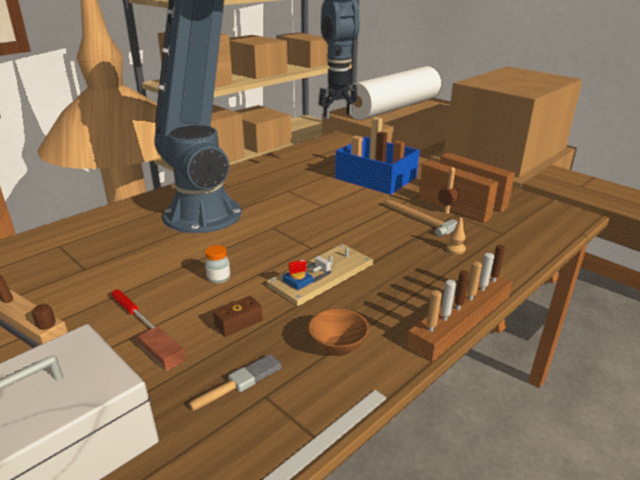

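View pics/top0.png

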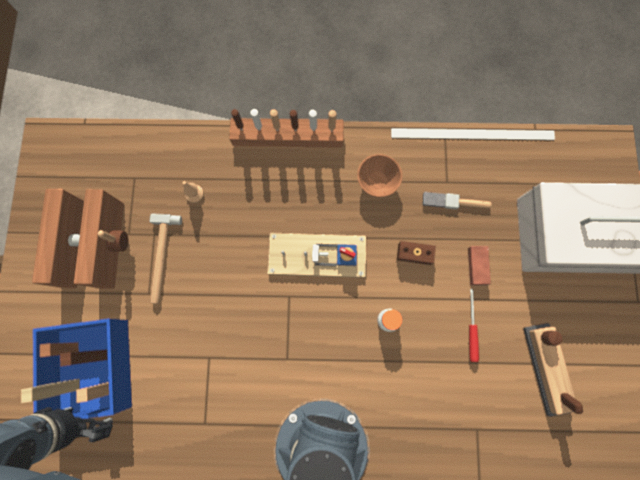

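The scene view shows the guide at (238,315) and the jig at (320,272), with the thumbscrew at (297,267). In the top view the guide is at (416,252), the jig's pegs at about (283,258) and (305,257), and the red bar at (347,254). I'll measure from depth in both views.

```bash
cat > h.py <<'E'
import numpy as np,cv2
def rays(c):
    K=np.array(c["intrinsics"]);k1=float(c["k1"])
    v,u=np.mgrid[:480,:640]
    p=np.stack([u,v],-1).reshape(-1,1,2).astype(float)
    return cv2.undistortPoints(p,K,np.array([k1,0,0,0,0.])).reshape(480,640,2)
def cloud(c,R=None,t=None):
    r=rays(c);d=np.array(c["depth"])[...,None]
    P=np.concatenate([r*d,d],-1)
    if R is None: R,t=np.array(c["R"]),np.array(c["t"]);P=(P-t)@R
    else: P=P@R.T+t
    P[d[...,0]<=0]=np.nan
    return P
def rect(P):
    (c,s,a)=cv2.minAreaRect((P[:,:2]*1000).astype(np.float32));return np.round(c,1),np.round(s,1),round(a,1)
E
python3 - <<'E'
from h import *
for n in("top","scene"):
    c=np.load(n+"0.npz");P=cloud(c);hsv=cv2.cvtColor(c["img"],cv2.COLOR_BGR2HSV)
    x,y,z=P[...,0],P[...,1],P[...,2]
    H,S,V=[hsv[...,i].astype(int) for i in range(3)]
    def show(l,m):
        Q=P[m]
        if len(Q)>5: print(n,l,len(Q),np.round(np.median(Q,0)*1000,1),*rect(Q), 'z',np.round(np.percentile(Q[:,2],[5,50,95])*1000,1))
    box={"top":dict(g=(385,235,450,272),j=(260,225,375,285)),"scene":dict(g=(205,290,270,340),j=(260,240,380,310))}[n]
    vv,uu=np.mgrid[:480,:640]
    def ib(b): return (uu>=b[0])&(uu<b[2])&(vv>=b[1])&(vv<b[3])
    g=ib(box["g"]);j=ib(box["j"])
    show("guidetop",g&(z>.035)&(z<.06))
    show("base",j&(z>.012)&(z<.024))
    show("bench",j&(z<.008))
    show("red",j&((H<8)|(H>172))&(S>180)&(V>90))
    show("redtop",j&((H<8)|(H>172))&(S>180)&(z>.07))
    show("blue",j&(H>100)&(H<130)&(S>120)&(z>.03))
    m=(j&(z>.026)&~((H>100)&(H<130)&(S>120))).astype(np.uint8)
    k,l=cv2.connectedComponents(m)
    for i in range(1,k): 
        if (l==i).sum()>3: show("comp%d"%i,l==i)
    im=c["img"];b=box["j"];b2=box["g"]
    cv2.imwrite(f"pics/{n}c.png",cv2.resize(im[min(b[1],b2[1]):max(b[3],b2[3]),min(b[0],b2[0]):max(b[2],b2[2])],None,fx=4,fy=4,interpolation=cv2.INTER_CUBIC))
E
```

```text
top guidetop 626 [ 534.2 -262.9   45.6] [ 535.  -262.9] [100.7  51.2] 83.1 z [40.5 45.6 49.4]
top base 3232 [524.5  42.1  18.3] [527.5  20.6] [279.4 120.8] 89.0 z [14.4 18.3 22.2]
top bench 2886 [5.421e+02 2.170e+01 3.000e-01] [532.6  21.1] [177.7 338.9] 0.7 z [-3.8  0.3  4.4]
top red 13 [520.6 -71.4  79.1] [523.6 -65.5] [31.   7.7] 65.6 z [73.6 79.1 83.3]
top redtop 13 [520.6 -71.4  79.1] [523.6 -65.5] [31.   7.7] 65.6 z [73.6 79.1 83.3]
top blue 109 [509.8 -62.7  38.5] [525.7 -64. ] [55.2 48.6] 0.3 z [34.5 38.5 42.3]
top comp1 200 [527.3  16.6  37.6] [526.6  -1.8] [61.8 65.8] 1.0 z [26.6 37.6 49.8]
top comp2 311 [522.8 -63.   45.1] [526.3 -64.1] [54.3 61.6] 90.0 z [33.  45.1 82.4]
top comp3 13 [528.3 115.5  45.6] [528.1 116.8] [6.9 8.9] 16.4 z [32.2 45.6 49.5]
top comp4 12 [526.2  53.4  42.6] [526.4  52.7] [6.1 8.2] 3.4 z [29.7 42.6 49.7]
scene guidetop 761 [ 541.9 -265.    45.2] [ 537.3 -260.3] [102.9  57.8] 82.1 z [36.6 45.2 48. ]
scene base 1961 [550.8  22.5  18.7] [528.3  21.2] [284.  127.1] 89.7 z [14.8 18.7 21.9]
scene bench 5339 [539.4  21.5   0.9] [509.3  34.8] [355.6 351.8] 45.3 z [-1.8  0.9  4. ]
scene red 187 [528.2 -66.5  68.4] [510.9 -25.8] [ 34.4 120.6] 25.1 z [53.6 68.4 81.4]
scene redtop 85 [527.2 -67.3  77.5] [527.2 -64. ] [43.8 14.9] 60.4 z [70.6 77.5 82. ]
scene blue 185 [546.4 -80.6  37.3] [530.5 -66.1] [60.3 54.3] 0.3 z [30.5 37.3 40.6]
scene comp1 25 [530.  116.   38.5] [529.7 116.6] [ 5.9 14.2] 43.0 z [28.  38.5 47.7]
scene comp2 260 [530.4  18.7  35.3] [537.5   7.4] [62.  86.8] 46.7 z [26.7 35.3 48.5]
scene comp3 339 [530.7 -68.7  59.5] [521.  -47.7] [50.  89.5] 0.4 z [37.8 59.5 81.3]
scene comp6 11 [ 565.9 -214.7   40.4] [ 566.6 -216. ] [2.7 6.4] 48.2 z [34.3 40.4 47. ]
scene comp7 21 [ 710.9 -111.8   58.6] [ 712.3 -112.1] [40.6  9.3] 40.1 z [55.7 58.6 60.7]
```

```bash
cat >> h.py <<'E'
from scipy.spatial.transform import Rotation as Ro
def plan(pos,psi,note=""):
    """tool-axes shift+rotvec from current pose to TCP pos, tool down, tool y at world angle psi (deg)"""
    from plant import arm
    s=arm.sense();R0=Ro.from_quat(s["tcp_rot"]);q=np.radians(psi)
    y=np.array([np.cos(q),np.sin(q),0]);z=np.array([0,0,-1.]);R1=Ro.from_matrix(np.stack([np.cross(y,z),y,z],1))
    print(note,np.round(R0.inv().apply(np.array(pos)-s["tool_pos"]),4),np.round((R0.inv()*R1).as_rotvec(),4),"at",np.round(s["tool_pos"],4),"j",np.round(s["joints"],2))
def wcloud():
    from plant import arm
    s=arm.sense();c=arm.capture("wrist");T=np.array(c["tool_from_camera"]);R0=Ro.from_quat(s["tcp_rot"]).as_matrix()
    return c,cloud(c,R0@T[:3,:3],R0@T[:3,3]+s["tool_pos"]),s
E
python3 -c "
from h import *
plan([.5355,-.2625,.20],-7.4)
from plant import arm
c=arm.capture('wrist');print(np.round(c['tool_from_camera'],3),c['intrinsics'][0])"
```

```text
[-0.58   -0.6634  0.0316] [-1.1000e-03  1.0000e-03  1.4791e+00] at [0.1149 0.5119 0.2307] j [ 1.35  0.24 -0.01  1.32 -0.    1.57]
[[ 0.002 -0.958 -0.288  0.073]
 [ 1.     0.002 -0.     0.   ]
 [ 0.001 -0.288  0.958 -0.141]
 [ 0.     0.     0.     1.   ]] [334.27473039   0.         321.82019314]
```

```bash
R="-0.58 -0.663 0.02 0 0 1.479"; echo; python3 nudge.py '-0.58 -0.663 0.03 0 0 1.479;-0.58 -0.663 0.03 0 0 1.479;-0.58 -0.663 0.03 0 0 1.479;-0.58 -0.663 0.03 0 0 1.479;-0.58 -0.663 0.03 0 0 1.479;-0.58 -0.663 0.03 0 0 1.479;-0.58 -0.663 0.03 0 0 1.479;-0.58 -0.663 0.03 0 0 1.479;-0.58 -0.663 0.03 0 0 1.479;-0.58 -0.663 0.03 0 0 1.479;-0.58 -0.663 0.03 0 0 1.479;-0.58 -0.663 0.03 0 0 1.479;-0.58 -0.663 0.03 0 0 1.479;-0.58 -0.663 0.03 0 0 1.479;-0.58 -0.663 0.03 0 0 1.479;-0.58 -0.663 0.03 0 0 1.479;-0.58 -0.663 0.03 0 0 1.479;-0.58 -0.663 0.03 0 0 1.479'; python3 -c "
from h import *
plan([.5355,-.2625,.20],-7.4)"
```

```text
t: 1.65
tool_pos: [0.4733, -0.1486, 0.2056]
tcp_rot: [0.751, 0.66, -0.0, -0.0]
force: [0.8, 0.2, 0.9]
width: 0.0855
finger_force: 0.0
 [-0.1049  0.0764  0.0056] [-0.0001 -0.     -0.0005] at [ 0.4733 -0.1486  0.2056] j [-0.3   0.2  -0.13  1.24  0.    1.4 ]
```

```bash
cat > look.py <<'E'
from h import *
import sys
c,P,s=wcloud();np.savez(sys.argv[1]+".npz",img=c["img"],P=P)
cv2.imwrite("pics/"+sys.argv[1]+".png",c["img"])
hsv=cv2.cvtColor(c["img"],cv2.COLOR_BGR2HSV);H,S,V=[hsv[...,i].astype(int) for i in range(3)]
x,y,z=P[...,0],P[...,1],P[...,2]
def show(l,m,top=0):
    m=cv2.erode(m.astype(np.uint8),np.ones((2,2)))>0
    Q=P[m]
    if len(Q)>5: print(l,len(Q),"mean",np.round(Q.mean(0)*1000,1),*rect(Q),'z',np.round(np.percentile(Q[:,2],[5,50,95])*1000,1))
red=((H<8)|(H>172))&(S>170)&(V>70)
jx=(abs(x-.528)<.09)
show("guide",(abs(x-.5355)<.06)&(abs(y+.2625)<.08)&(z>.041)&(z<.055))
show("base",jx&(abs(y-.02)<.17)&(z>.014)&(z<.023))
show("blue",jx&(abs(y+.064)<.05)&(z>.035)&(z<.042))
show("redtop",jx&(abs(y+.064)<.035)&(z>.076)&(z<.09))
for yy in(.0535,.1175): show("peg",(abs(x-.528)<.012)&(abs(y-yy)<.012)&(z>.036)&(z<.055))
E
python3 look.py w1
python3 nudge.py '-0.105 0.076 0.005 0 0 0;-0.105 0.076 0.005 0 0 0;-0.105 0.076 0.005 0 0 0;-0.105 0.076 0.005 0 0 0;-0.105 0.076 0.005 0 0 0'; python3 look.py w2
```

```text
guide 3749 mean [ 536.3 -258.3   43.9] [ 536.1 -261. ] [100.   49.8] 82.9 z [42.7 43.9 45.1]
base 14462 mean [524.2 -39.   16.8] [526.7 -38.7] [159.  119.5] 89.0 z [15.4 16.7 18.2]
blue 1984 mean [524.  -64.9  36.7] [526.1 -63.5] [54.5 58.5] 89.3 z [35.5 36.7 37.9]
redtop 814 mean [526.1 -63.   78.6] [526.1 -63.4] [44.5 11.3] 65.8 z [77.1 78.6 80. ]
t: 2.12
tool_pos: [0.5352, -0.2623, 0.1993]
tcp_rot: [0.752, 0.659, -0.0, -0.001]
force: [-0.1, 0.7, -0.7]
width: 0.0853
finger_force: 0.0
guide 5249 mean [ 536.2 -258.9   43.8] [ 535.8 -261.6] [99.6 49.2] 82.9 z [42.5 43.8 45. ]
base 6074 mean [523.2 -98.7  16.8] [525.7 -92.6] [ 52.8 119.5] 88.3 z [15.3 16.7 18.5]
blue 919 mean [523.1 -85.2  36.6] [525.1 -86.1] [12.9 57.3] 82.3 z [35.4 36.6 38. ]
```

View pics/w2.png

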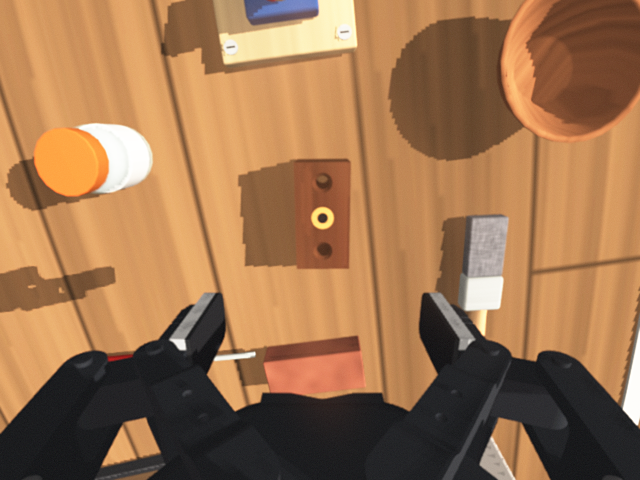

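The wrist view shows the guide (bush at 322,218) clear on both sides, and its measured pose agrees across three views. The top is at 44–45 mm and the size is 100 x 50. I'll descend and grip.

```bash
python3 -c "
from h import *
plan([.5359,-.2618,.014],-7.1)"
python3 nudge.py '0 0 0.06 0 0 -0.005;0 0 0.12 0 0 -0.005;0 0 0.155 0 0 -0.005;0 0 0.175 0 0 -0.005;0 0 0.185 0 0 -0.005;0 0 0.185 0 0 -0.005;0 0 0.185 0 0 -0.005'
python3 nudge.py '0 0 0 0 0 0;0 0 0 0 0 0;0 0 0 0 0 0;0 0 0 0 0 0;0 0 0 0 0 0;0 0 0 0 0 0;0 0 0 0 0 0;0 0 0 0 0 0' 0.03
```

```text
[-0.001   0.0019  0.1857] [-0.0019 -0.0007 -0.0066] at [ 0.5345 -0.2607  0.1997] j [-0.45  0.37  0.1   1.3   0.    1.25]
t: 2.75
tool_pos: [0.534, -0.2588, 0.0159]
tcp_rot: [0.749, 0.662, -0.0, -0.001]
force: [1.0, -0.9, 0.3]
width: 0.0853
finger_force: 0.0
t: 3.42
tool_pos: [0.536, -0.2607, 0.0181]
tcp_rot: [0.75, 0.662, 0.001, 0.002]
force: [-0.4, 1.7, 7.9]
width: 0.0491
finger_force: 63.0
```

```bash

python3 nudge.py '0 0 -0.03 0 0 0;0 0 -0.07 0 0 0;0 0 -0.11 0 0 0;0 0 -0.14 0 0 0;0 0 -0.14 0 0 0'
python3 -c "
from h import *
plan([.5275,-.02,.155],-1)"
```

```text
t: 3.83
tool_pos: [0.5378, -0.2617, 0.1636]
tcp_rot: [0.75, 0.662, 0.002, 0.005]
force: [0.6, -0.8, -1.9]
width: 0.0489
finger_force: 63.7
 [ 0.2386 -0.0402  0.0073] [ 0.0105  0.0043 -0.1067] at [ 0.5378 -0.2617  0.1636] j [-0.45  0.38  0.02  1.2  -0.    1.24]
```

```bash

python3 nudge.py '0.04 -0.006 0 0 0 -0.03;0.08 -0.013 0 0 0 -0.06;0.12 -0.02 0 0 0 -0.1;0.16 -0.026 0 0 0 -0.107;0.2 -0.033 0 0 0 -0.107;0.225 -0.038 0 0 0 -0.107;0.239 -0.04 0 0 0 -0.107;0.239 -0.04 0 0 0 -0.107;0.239 -0.04 0 0 0 -0.107;0.239 -0.04 0 0 0 -0.107'
cat >> look.py <<'E'
R0=Ro.from_quat(s["tcp_rot"]);L=R0.inv().apply((P-s["tool_pos"]).reshape(-1,3)).reshape(P.shape)
# guide in hand: points near tcp, in tool coords (m): top face about 30 mm behind the TCP
m=(abs(L[...,0])<.065)&(abs(L[...,1])<.035)&(L[...,2]>-.045)&(L[...,2]<-.02)
m=cv2.erode(m.astype(np.uint8),np.ones((3,3)))>0
Q=L[m]
if len(Q)>20: print("hand top",len(Q),rect(Q),np.round(np.percentile(Q,[2,50,98],axis=0)*1000,1).tolist())
E
python3 look.py w3; python3 -c "
from h import *
plan([.5285,.0865,.15],-1)"
```

```text
t: 4.67
tool_pos: [0.5247, -0.0186, 0.1558]
tcp_rot: [0.713, 0.701, -0.0, 0.0]
force: [-0.3, -0.1, -2.0]
width: 0.0491
finger_force: 63.5
base 25713 mean [529.   90.6  16.7] [528.1  47.3] [212.1 119.6] 89.2 z [15.5 16.7 18. ]
peg 118 mean [527.9  54.4  44.6] [528.1  54.3] [8.2 8.3] 45.0 z [41.4 44.8 47.3]
peg 160 mean [528.9 117.6  43.7] [528.9 118.3] [8.4 7.8] 1.1 z [38.1 44.1 47.3]
hand top 24166 (array([6.7, 0. ]), array([69. , 86.3]), 89.8) [[-28.0, -26.1, -38.9], [11.5, -0.0, -25.8], [48.8, 26.0, -23.7]]
 [0.1055 0.0019 0.0057] [ 0.0001  0.0004 -0.0004] at [ 0.5247 -0.019   0.1558] j [-0.04  0.27 -0.16  1.13 -0.    1.55]
```

View pics/w3.png

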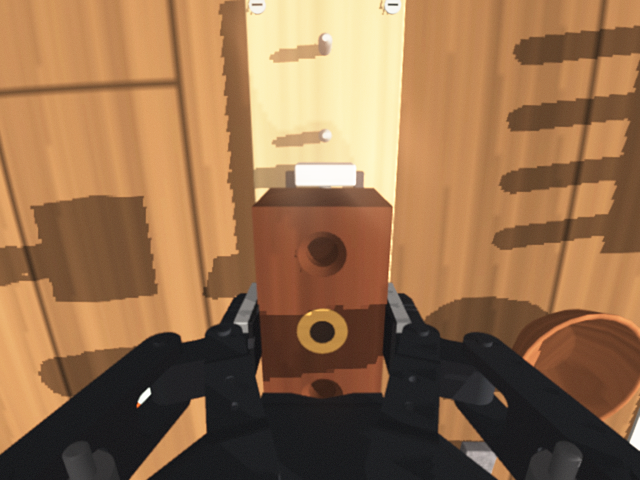

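The wrist view shows the held guide: bush at (322,331), front hole at (322,252), and pegs at (325,135) and (325,45). Next I'll work out the bush's offset in the hand.

```bash
python3 - <<'E'
from h import *
from plant import arm
d=np.load("w3.npz");s=arm.sense();P=d["P"];R0=Ro.from_quat(s["tcp_rot"]);L=R0.inv().apply((P-s["tool_pos"]).reshape(-1,3)).reshape(P.shape)
hsv=cv2.cvtColor(d["img"],cv2.COLOR_BGR2HSV).astype(int);vv,uu=np.mgrid[:480,:640]
m=(abs(uu-322)<40)&(abs(vv-331)<35)&(hsv[...,0]>18)&(hsv[...,0]<35)&(hsv[...,1]>120)&(hsv[...,2]>90)
print("bush",m.sum(),rect(L[m]),L[m].mean(0)*1000)
t=(abs(uu-322)<70)&(vv>205)&(vv<235)&(L[...,2]<-.022)&(L[...,2]>-.04); Q=L[t]*1000
print("edges x max",np.percentile(Q[:,0],[98,99.5]),"y",np.percentile(Q[:,1],[1,99]))
# dark hole at (322,252): blob below the top
h=(abs(uu-322)<35)&(abs(vv-252)<30)&((L[...,2]>-.0235)); h=cv2.morphologyEx(h.astype(np.uint8),cv2.MORPH_OPEN,np.ones((3,3)))>0
(c,r)=cv2.minEnclosingCircle(np.argwhere(h)[:,::-1].astype(np.float32));print("hole px",c,r)
a=rays(arm.capture("wrist"));
c0=arm.capture("wrist");T=c0["tool_from_camera"]
for px in [(322,252),(322,331),c]:
    r=np.append(a[int(round(px[1])),int(round(px[0]))],1);v=T[:3,:3]@r;lam=(-.027-T[2,3])/v[2];print(px,np.round((T[:3,3]+lam*v)*1000,1))
print(s["tool_pos"],np.round(R0.as_matrix(),4).tolist())
E
```

```text
bush 20 (array([ 8.7, -1.9]), array([7.7, 1.6]), 75.1) [  8.69604996  -2.28038903 -26.68580011]
edges x max [49.81159308 49.95344554] y [-24.43146885  24.12538407]
hole px (322.125, 252.75) 18.16815185546875
(322, 252) [ 32.8  -0.1 -27. ]
(322, 331) [ -0.1   0.  -27. ]
(322.125, 252.75) [ 32.4  -0.1 -27. ]
[ 0.52469967 -0.01897226  0.15578796] [[0.0178, 0.9998, 0.0001], [0.9998, -0.0178, -0.0004], [-0.0004, 0.0001, -1.0]]
```

```bash

python3 nudge.py '0.03 0.003 0 0 0 0;0.065 0.003 0 0 0 0;0.09 0.003 0 0 0 0;0.105 0.004 0.03 0 0 0;0.105 0.004 0.05 0 0 0;0.105 0.004 0.055 0 0 0;0.105 0.004 0.055 0 0 0;0.105 0.004 0.055 0 0 0'
python3 look.py w4;python3 -c "
from h import *
from plant import arm
plan([.5285,.0858,.10],-1)
arm.capture('wrist')
plan([.5285,.0858,.10],-1)"
```

```text
t: 5.48
tool_pos: [0.5308, 0.0859, 0.1013]
tcp_rot: [0.714, 0.701, -0.0, 0.0]
force: [-0.1, -0.1, -2.6]
width: 0.0486
finger_force: 63.4
base 12815 mean [527.3 129.1  16.8] [528.5  56.7] [209.1 119.2] 89.1 z [15.6 16.8 18.2]
hand top 24217 (array([ 6.5, -0.2]), array([69. , 86.6]), 89.8) [[-28.1, -26.1, -39.0], [11.5, -0.0, -25.8], [48.9, 25.9, -23.6]]
 [-0.0003 -0.0027  0.0018] [ 0.0012 -0.     -0.0009] at [0.5312 0.086  0.1018] j [ 0.16  0.33 -0.22  1.01 -0.    1.75]
 [-0.0004 -0.0029  0.002 ] [ 0.0018 -0.0001 -0.0008] at [0.5314 0.0861 0.1021] j [ 0.16  0.33 -0.22  1.01 -0.    1.75]
```

```bash

python3 nudge.py '0 -0.003 0.01 0 0 0;0 -0.003 0.02 0 0 0;0 -0.003 0.03 0 0 0;0 -0.003 0.03 0 0 0;0 -0.003 0.03 0 0 0;0 -0.003 0.03 0 0 0'
python3 -c "
from h import *
plan([.5285,.0858,.036],-1)"
```

```text
t: 6.08
tool_pos: [0.5277, 0.0868, 0.071]
tcp_rot: [0.713, 0.701, -0.0, 0.0]
force: [-0.3, 0.2, -1.6]
width: 0.0492
finger_force: 63.5
 [-0.0009  0.0008  0.035 ] [0.0001 0.0001 0.0003] at [0.5277 0.0868 0.071 ] j [ 0.16  0.36 -0.28  0.94 -0.    1.75]
```

```bash

python3 nudge.py '-0.001 0.001 0.004 0 0 0;-0.001 0.001 0.008 0 0 0;-0.001 0.001 0.011 0 0 0;-0.001 0.001 0.014 0 0 0;-0.001 0.001 0.014 0 0 0'
python3 nudge.py '0 0 0 0 0 0'
```

```text
t: 6.5
tool_pos: [0.5285, 0.0863, 0.0563]
tcp_rot: [0.713, 0.701, 0.0, -0.0]
force: [1.5, 3.7, -4.5]
width: 0.0491
finger_force: 63.5
t: 6.58
tool_pos: [0.5285, 0.0863, 0.0565]
tcp_rot: [0.713, 0.701, 0.0, -0.0]
force: [0.6, 4.5, -5.3]
width: 0.0488
finger_force: 63.4
```

```bash

python3 nudge.py '0.0008 0 0.004 0 0 0;0.0008 0 0.008 0 0 0;0.0008 0 0.012 0 0 0;0.0008 0 0.016 0 0 0;0.0008 0 0.018 0 0 0;0.0008 0 0.018 0 0 0'
python3 nudge.py '0 0 0.002 0 0 0;0 0 0.003 0 0 0;0 0 0.003 0 0 0'
```

```text
t: 7.08
tool_pos: [0.5284, 0.0866, 0.0382]
tcp_rot: [0.713, 0.701, -0.0, -0.0]
force: [0.5, 3.2, -3.6]
width: 0.049
finger_force: 63.5
t: 7.33
tool_pos: [0.5285, 0.0866, 0.0361]
tcp_rot: [0.713, 0.701, 0.0, 0.0]
force: [-1.4, 2.8, 2.6]
width: 0.0492
finger_force: 63.9
```

```bash

python3 nudge.py '0 0 0.001 0 0 0;0 0 0.0015 0 0 0;0 0 0.0015 0 0 0'
python3 nudge.py '0 0 0 0 0 0;0 0 0 0 0 0;0 0 0 0 0 0;0 0 0 0 0 0;0 0 0 0 0 0;0 0 0 0 0 0' 0.085
python3 nudge.py '0 0 -0.02 0 0 0;0 0 -0.05 0 0 0;0 0 -0.085 0 0 0;0 0 -0.12 0 0 0;0 0 -0.14 0 0 0;-0.03 0 -0.15 0 0 0;-0.06 0 -0.15 0 0 0;-0.06 0 -0.15 0 0 0;-0.06 0 -0.15 0 0 0;-0.06 0 -0.15 0 0 0'
cat >> look.py <<'E'
show("seated",(abs(x-.5285)<.04)&(abs(y-.086)<.065)&(z>.05)&(z<.09))
E
python3 look.py w5
```

```text
t: 7.58
tool_pos: [0.5284, 0.0866, 0.036]
tcp_rot: [0.713, 0.701, 0.0, 0.0]
force: [-7.2, 1.9, 19.4]
width: 0.0488
finger_force: 66.2
t: 8.08
tool_pos: [0.5284, 0.0865, 0.0341]
tcp_rot: [0.713, 0.701, -0.0, -0.0]
force: [0.2, 0.6, 0.3]
width: 0.0848
finger_force: 0.0
t: 8.92
tool_pos: [0.5273, 0.0267, 0.1841]
tcp_rot: [0.713, 0.701, -0.0, -0.0]
force: [-0.1, -0.2, 0.5]
width: 0.0848
finger_force: 0.0
base 20592 mean [528.4  42.5  16.8] [527.8  21.6] [278.7 119.7] 89.1 z [15.6 16.8 18.1]
blue 1553 mean [526.7 -57.5  36.9] [526.4 -62.5] [54.1 58.4] 88.7 z [35.7 36.8 38. ]
redtop 533 mean [526.7 -61.3  78.7] [526.5 -62.7] [44.1 11. ] 67.7 z [77.3 78.7 79.9]
peg 85 mean [527.7  52.4  46.2] [527.7  52.5] [9.4 9.3] 50.6 z [41.6 45.9 53.1]
peg 120 mean [529.2 119.3  43.9] [529.  119.3] [9.8 8.4] 79.6 z [40.3 43.9 47.5]
seated 7855 mean [528.5  87.6  61.7] [528.4  85.6] [98.6 49.5] 88.9 z [60.3 61.7 63. ]
```

View pics/w5.png

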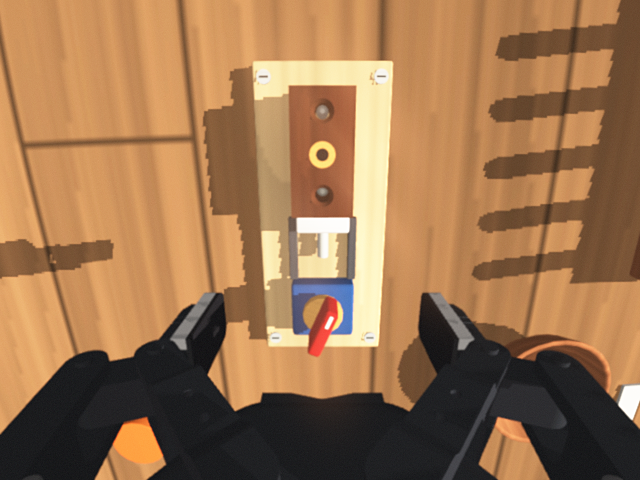

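The view shows the guide flat with both peg tips in its holes (322,110 and 322,195). Its top is at 62.9 mm once the known 1.2 mm depth bias is removed, so it's fully home. The red bar is at (323,327), and I'll go there next.

```bash

python3 -c "
from h import *
plan([.5262,-.0634,.14],156)"
python3 nudge.py '-0.03 0 0.02 0 0 -0.125;-0.06 0 0.04 0 0 -0.25;-0.09 0 0.04 0 0 -0.375;-0.09 0 0.04 0 0 -0.5;-0.09 0 0.04 0 0 -0.625;-0.09 0 0.04 0 0 -0.75;-0.09 0 0.04 0 0 -0.875;-0.09 0 0.04 0 0 -1;-0.09 0 0.04 0 0 -1.125;-0.09 0 0.04 0 0 -1.25;-0.09 0 0.04 0 0 -1.375;-0.09 0 0.04 0 0 -1.5;-0.09 0 0.04 0 0 -1.625;-0.09 0 0.04 0 0 -1.75;-0.09 0 0.04 0 0 -1.875;-0.09 0 0.04 0 0 -2;-0.09 0 0.04 0 0 -2.125;-0.09 0 0.04 0 0 -2.25;-0.09 0 0.04 0 0 -2.375;-0.09 0 0.04 0 0 -2.5' 0.05
python3 -c "
from h import *
plan([.5262,-.0634,.14],156)"
```

```text
[-0.0905  0.0005  0.044 ] [-0.0000e+00 -9.0000e-04 -2.7396e+00] at [0.5273 0.027  0.184 ] j [ 0.05  0.26 -0.1   1.21  0.    1.64]
t: 10.63
tool_pos: [0.5259, -0.0623, 0.1439]
tcp_rot: [-0.444, 0.896, 0.0, -0.0]
force: [-0.3, 0.1, -0.7]
width: 0.0501
finger_force: 0.0
 [ 0.0007 -0.0009  0.0039] [ 0.0007 -0.0003 -0.2321] at [ 0.5259 -0.0623  0.1439] j [-0.12  0.29 -0.17  1.11  0.   -1.04]
```

```bash

python3 nudge.py '0.001 -0.001 0 0 0 -0.12;0.001 -0.001 0 0 0 -0.232;0.001 -0.001 0 0 0 -0.232;0.001 -0.001 0 0 0 -0.232;0.001 -0.001 0 0 0 -0.232'
python3 look.py w6; python3 -c "
from h import *
plan([.5262,-.0634,.054],156)"
```

```text
t: 11.05
tool_pos: [0.5261, -0.0642, 0.1441]
tcp_rot: [-0.54, 0.842, 0.0, -0.0]
force: [-0.2, 0.9, -0.4]
width: 0.0501
finger_force: 0.0
base 16432 mean [527.  -39.4  16.7] [526.7  21.5] [277.8 119. ] 89.2 z [15.6 16.7 18. ]
blue 2518 mean [523.9 -66.7  36.6] [525.7 -62.9] [54.1 58.3] 89.4 z [35.5 36.6 37.8]
redtop 982 mean [525.3 -63.8  78.5] [525.5 -63.2] [44.2 11. ] 66.6 z [77.2 78.5 79.7]
peg 72 mean [527.9  59.6  51. ] [527.9  59.3] [4.3 9.6] 77.5 z [46.6 51.3 54.4]
hand top 2322 (array([ 1.4, -0. ]), array([69.3, 22.4]), 89.9) [[-8.0, -31.1, -42.0], [7.9, -24.4, -34.0], [11.6, 31.4, -22.4]]
seated 1526 mean [536.4  49.5  60.2] [535.5  55.6] [41.9 32.3] 88.6 z [53.9 61.3 62.4]
 [-0.0009  0.0003  0.0902] [ 0.0002 -0.0001 -0.0102] at [ 0.5261 -0.0643  0.1442] j [-0.12  0.29 -0.17  1.11 -0.   -1.26]
```

View pics/w6.png

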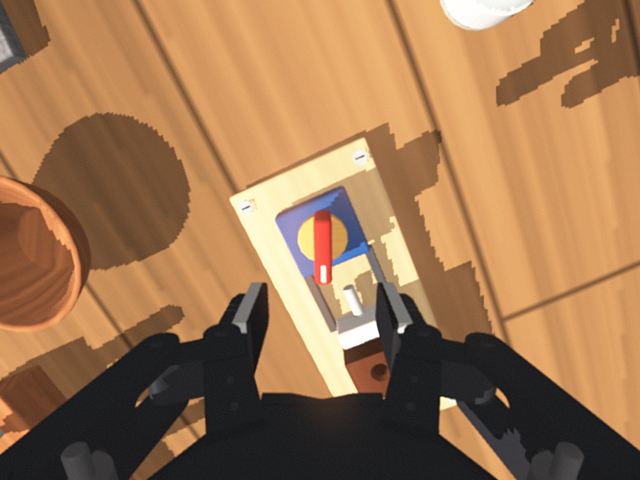

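The red bar (323,245) lies along the image column axis, midway between the fingers, at 66.6°. I'll descend and pinch it.

```bash

python3 nudge.py '-0.001 0.0005 0.03 0 0 -0.019;-0.001 0.0005 0.055 0 0 -0.019;-0.001 0.0005 0.075 0 0 -0.019;-0.001 0.0005 0.085 0 0 -0.019;-0.001 0.0005 0.09 0 0 -0.019;-0.001 0.0005 0.09 0 0 -0.019;-0.001 0.0005 0.09 0 0 -0.019'
python3 -c "
from h import *
plan([.5258,-.0634,.054],156.5)"
python3 nudge.py '0 0 0 0 0 0;0 0 0 0 0 0;0 0 0 0 0 0;0 0 0 0 0 0;0 0 0 0 0 0;0 0 0 0 0 0;0 0 0 0 0 0' 0.004
python3 -c "
from h import *
plan([.5258,-.0634,.054],156.5)
from plant import arm
print(arm.sense()['wrist_torque'])"
```

```text
t: 11.68
tool_pos: [0.5266, -0.0637, 0.055]
tcp_rot: [-0.549, 0.836, -0.0, 0.0]
force: [0.1, -0.4, 0.4]
width: 0.0501
finger_force: 0.0
 [0.     0.0008 0.001 ] [-0.0008  0.0001  0.002 ] at [ 0.5266 -0.0637  0.055 ] j [-0.12  0.37 -0.31  0.89 -0.   -1.28]
t: 12.27
tool_pos: [0.526, -0.0635, 0.0553]
tcp_rot: [-0.549, 0.836, -0.0, 0.0]
force: [-3.6, 2.0, 7.8]
width: 0.0107
finger_force: 59.2
 [0.     0.0003 0.0013] [-0.0006  0.0005  0.0025] at [ 0.526  -0.0635  0.0553] j [-0.12  0.37 -0.31  0.89  0.   -1.28]
[0.28691063 0.65749552 0.00284822]
```

```bash
cat > st.py <<'E'
from h import *
from plant import arm
s=arm.sense();M=Ro.from_quat(s["tcp_rot"]).as_matrix()
print("psi",round(float(np.arctan2(M[1,1],M[0,1])),4),"tq",np.round(s["wrist_torque"],3),"F",np.round(s["force"],1),"pos",np.round(s["tool_pos"],4),"w",round(s["width"],4),"j6",round(s["joints"][5],3))
E
python3 st.py
python3 nudge.py '0 0 0 0 0 0.07;0 0 0 0 0 0.14;0 0 0 0 0 0.21;0 0 0 0 0 0.28;0 0 0 0 0 0.35;0 0 0 0 0 0.4' >/dev/null; python3 st.py
python3 nudge.py '0 0 0 0 0 0.06;0 0 0 0 0 0.12' >/dev/null; python3 st.py
python3 nudge.py '0 0 0 0 0 0.06;0 0 0 0 0 0.12' >/dev/null; python3 st.py
```

```text
psi 2.734 tq [0.287 0.657 0.003] F [-3.6  2.   7.8] pos [ 0.526  -0.0635  0.0553] w 0.0107 j6 -1.283
psi 2.3305 tq [0.341 0.789 0.096] F [-4.4  3.1  8.4] pos [ 0.5259 -0.0634  0.0553] w 0.011 j6 -0.88
psi 2.2113 tq [0.342 0.853 0.12 ] F [-4.1  2.3  9.3] pos [ 0.5258 -0.0634  0.0553] w 0.0107 j6 -0.761
psi 2.0913 tq [0.459 0.844 0.136] F [-3.5  2.8  8.8] pos [ 0.5257 -0.0633  0.0553] w 0.0112 j6 -0.641
```

```bash

python3 nudge.py '0 0 0 0 0 0.06;0 0 0 0 0 0.12' >/dev/null; python3 st.py
python3 nudge.py '0 0 0 0 0 0.06;0 0 0 0 0 0.12' >/dev/null; python3 st.py
```

```text
psi 1.9713 tq [0.456 0.885 0.057] F [-3.9  2.2 10.2] pos [ 0.5257 -0.0633  0.0553] w 0.0107 j6 -0.521
psi 1.8514 tq [0.47  0.946 0.055] F [-4.4  3.1  9.6] pos [ 0.5257 -0.0632  0.0553] w 0.0112 j6 -0.401
```

```bash

python3 nudge.py '0 0 0 0 0 0.06;0 0 0 0 0 0.12' >/dev/null; python3 st.py
```

```text
psi 1.7314 tq [0.56  0.914 0.098] F [-4.2  3.1 10. ] pos [ 0.5257 -0.0632  0.0553] w 0.0111 j6 -0.281
```

```bash

python3 nudge.py '0 0 0 0 0 0.05;0 0 0 0 0 0.1' >/dev/null; python3 st.py
python3 nudge.py '0 0 0 0 0 0.05;0 0 0 0 0 0.1' >/dev/null; python3 st.py
```

```text
psi 1.6334 tq [0.403 1.059 1.813] F [-5.3  2.8 11.4] pos [ 0.5257 -0.0631  0.0553] w 0.0111 j6 -0.182
psi 1.5363 tq [0.217 1.255 3.707] F [-6.   2.1 13.7] pos [ 0.5257 -0.0631  0.0555] w 0.0111 j6 -0.085
```

```bash

python3 nudge.py '0 0 0 0 0 0.04;0 0 0 0 0 0.08' >/dev/null; python3 st.py
```

```text
psi 1.4581 tq [-0.165  1.096  4.311] F [-1.6  1.5 11.6] pos [ 0.5262 -0.0632  0.0554] w 0.0114 j6 -0.007
```

It's seated hard: the torque rose from 0.1 to 4.3 N m. I'll unwind the grip's twist to find the zero-torque angle before backing off.

```bash

python3 nudge.py '0 0 0 0 0 -0.08;0 0 0 0 0 -0.15;0 0 0 0 0 -0.15' >/dev/null; python3 st.py
python3 nudge.py '0 0 0 0 0 -0.04;0 0 0 0 0 -0.04' >/dev/null; python3 st.py
```

```text
psi 1.6112 tq [0.309 1.081 1.793] F [-3.5  2.3  9.3] pos [ 0.5258 -0.0631  0.0553] w 0.0111 j6 -0.16
psi 1.6482 tq [0.361 1.08  1.115] F [-3.9  2.2  9.4] pos [ 0.5258 -0.0632  0.0553] w 0.0111 j6 -0.197
```

```bash

python3 nudge.py '0 0 0 0 0 -0.04;0 0 0 0 0 -0.04' >/dev/null; python3 st.py
python3 nudge.py '0 0 0 0 0 -0.04;0 0 0 0 0 -0.04' >/dev/null; python3 st.py
```

```text
psi 1.6867 tq [0.543 1.058 0.125] F [-3.8  3.3  9.1] pos [ 0.5257 -0.0631  0.0553] w 0.0109 j6 -0.236
psi 1.7265 tq [0.575 1.014 0.088] F [-3.8  3.6  9.7] pos [ 0.5257 -0.0631  0.0553] w 0.011 j6 -0.276
```

```bash

python3 nudge.py '0 0 0 0 0 -0.08;0 0 0 0 0 -0.16;0 0 0 0 0 -0.24;0 0 0 0 0 -0.32;0 0 0 0 0 -0.4;0 0 0 0 0 -0.48;0 0 0 0 0 -0.56;0 0 0 0 0 -0.64;0 0 0 0 0 -0.72;0 0 0 0 0 -0.8' >/dev/null; python3 st.py
python3 nudge.py '0 0 0 0 0 -0.08;0 0 0 0 0 -0.16;0 0 0 0 0 -0.24;0 0 0 0 0 -0.32;0 0 0 0 0 -0.4;0 0 0 0 0 -0.48;0 0 0 0 0 -0.56;0 0 0 0 0 -0.64;0 0 0 0 0 -0.7;0 0 0 0 0 -0.745;0 0 0 0 0 -0.745;0 0 0 0 0 -0.745' >/dev/null; python3 st.py
python3 - <<'E'
from h import *
from plant import arm
for n in("scene","top","wrist"):
    c=arm.capture(n); im=c["img"]
    b={"scene":(240,220,400,340),"top":(250,215,410,335),"wrist":(0,0,640,480)}[n]
    cv2.imwrite(f"pics/{n}9.png",cv2.resize(im[b[1]:b[3],b[0]:b[2]],None,fx=4 if n!="wrist" else 1,fy=4 if n!="wrist" else 1,interpolation=cv2.INTER_CUBIC))
E
```

```text
psi 2.528 tq [ 0.305  0.848 -0.104] F [-3.4  1.8  8.4] pos [ 0.5259 -0.0634  0.0553] w 0.0108 j6 -1.077
psi -3.0136 tq [0.157 0.522 0.107] F [-2.1  1.8  7.8] pos [ 0.5263 -0.0634  0.0553] w 0.0107 j6 -1.819
```

View pics/wrist9.png

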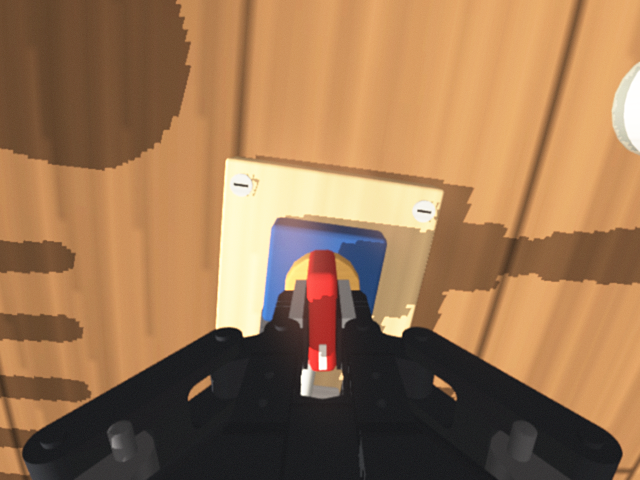

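View pics/scene9.png

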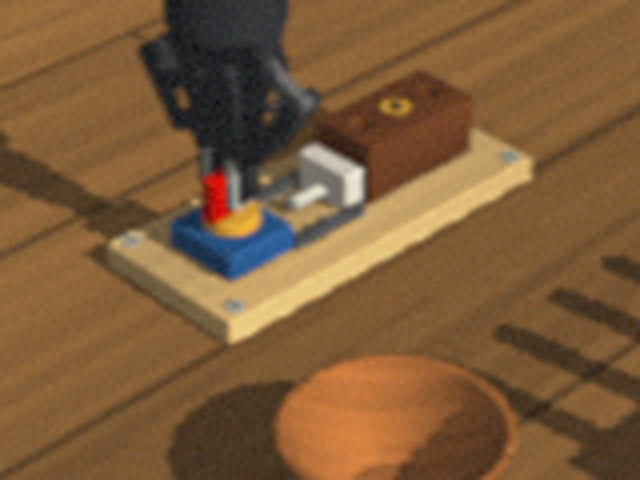

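The wrist view shows the red bar (322,310) square between the pads. The scene view shows the guide fully down and the jaw just off it. The back-off from the seat is 3.270 − 1.70 = 1.57 rad, a quarter turn, so I'm handing in.

```bash
python3 -c "
from plant import arm
print(arm.finish_job())"; 
```

```text
the job is handed in; nothing more can be done
None
```

The job is handed in: the guide is fully down on the pegs and released, and the thumbscrew was seated hard, backed off a quarter turn, and is still gripped there for you to lock.

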